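# Find the reducer with the worst backlash

## Robot

A 6-joint arm with a two-finger parallel gripper is mounted at the origin on the work surface. World frame = base frame: x ahead of the robot, y to its left, z up, the work surface at z = 0. Lengths are in m, angles in rad, forces in N, time in s.
With the tool pointing down it reaches from about 0.35 to 0.8 m from the base axis. Payload 7.3 kg.
Tool frame: the origin (TCP) lies on the centre line of the jaws, within the pads' length; the fingertips stand 17 mm ahead of it and the grasp point (between the pads) lies 2 mm behind it; z points along the fingers, y is the line along which they close (so a half turn about z gives the same grasp; the last joint's range is limited). The gripper opens to 85 mm and grips with 20 to 120 N. Pads are 22 mm wide; open, the fingers measure 114 mm over their backs; the gripper's body (76 mm by 85 mm) begins 54 mm behind the grasp point. The pads swing forward as they close: fully open they stand 13 mm farther back than shut.
Start: joints at [-0.146, 0.342, 1.524, -0, 1.275, -0.146], TCP at [0.525, 0, 0.212] pointing down, gripper open.
Joint ranges: [-2.53, 2.53], [-0.77, 2.02], [0.04, 2.7], [-1, 4.14], [0.28, 2.66], [-3.11, 3.11]. Speed limits (rad/s): [2.57, 2.57, 3.14, 3.14, 3.14, 3.14].

## Interface

Orientations are given as a 3x3 rotation matrix whose columns are the frame's x, y, z axes.
In Python, from rig import bot gives the robot as it stands. The module is installed in compiled form; this text tells all that it offers. Calls block until the motion is done:
- bot.move_to(position, orientation): joint-space move of the TCP to a pose.
- bot.move_l(position, velocity=0.15, ori=None, f_stop=None): straight line of the TCP; ori=None keeps the orientation; velocity is the mean speed in m/s. With f_stop (N) it stops when the force on the tool has changed by that much, and returns True; else False.
- bot.move_j(angles): joint-space move.
- bot.move_gripper(opening, effort=None): finger opening in m; effort is the grip in N (None keeps the last); returns when the fingers have stopped.
- bot.sleep(seconds).
- bot.inverse_kinematics(position, orientation): joint angles nearest the present ones, or None.
- bot.sense(): the state.
- bot.get_image(name): name is "scene" or "side" or "wrist"; returns a dict with "pixels" (400x640x3 uint8, red, green, blue), "K" (3x3 intrinsics, pixels), "R" (3x3) and "t" (3): a world point X has camera coordinates R X + t. Camera axes: x right, y down, z forward; pixel columns grow to the right and rows downward; lengths in m; the calibration is good to about 2 mm. A picture is of the moment at which its call begins. There is no depth.
A pose or a line that the arm cannot do raises bot.IKError and nothing moves.
- bot.finish_job(): hands the job in; it is judged then, once.
The state is a dict: "t": time; "joint_pos": joint angles; "joint_vel": joint speeds; "effort": joint torques, N m; "eef_pos": TCP position; "tcp_rot": TCP orientation; "force": force on the tool from outside, world axes, zero at the start; "torque": the same for the moment, N m; "gripper_width": finger opening in m; "gripper_force": force on a finger pad.
Only numpy, scipy, OpenCV 4.12 (cv2) and the standard library are available. Lean on these libraries where they do the work, as an engineer would, in place of code of your own. Each camera call takes 0.05 s, during which the arm holds its last target. There are 200 camera calls.

## Task

Check the three blue gear reducers for backlash, working from the robot's left to its right: swing each test lever gently to the left and then to the right, each way only until you feel the shaft push back, and compare the free play. Then stand the red marker upright in the tray of the reducer with the most free play and let go of it, leaving the tin, the screwdriver and the wrench alone.

Things in the scene. Friction and masses are not known exactly. Their poses are not given: they have to be found in the camera images.
- reducer_a: one of three outwardly identical right-angle gear reducers, bolted to the bench, blue housing 90 x 84 x 68 mm on a 10 mm dark foot plate 175 x 90 mm; its input is locked. Origin: on the bench under the vertical output shaft. Its -x axis points towards the robot (within 0.25 rad) and is where the test lever lies; its +x axis points to the yellow-edged tray on the foot plate. z up. The foot plate reaches from x = -50 to x = +125 mm
- handle_a (a point): centre of the top (146 mm above the bench) of the upright black handle of reducer_a's test lever: a cylinder 20 mm in diameter, 44 mm tall above the flat lever (18 mm wide, its top at 102 mm), 95 mm from the output shaft's vertical axis, about which it swings
- lever_a (a joint): angle of reducer_a's test lever on its shaft, rad; grows as the handle swings to the robot's left (+y), 0 is the middle of the free play. Within the free play it moves almost freely (under 1 N at the handle) and stays where left; the extent of the play (0.1 to 0.35 rad in all) differs between the reducers by at least 0.05 rad and is what must be found; it is the same either side of 0
- shaft_a (a joint): wind-up of reducer_a's output shaft, rad, same direction as the lever; 0 within the free play. At the end of the play the lever starts to twist the shaft against a spring of 20 N m/rad (about 2.2 N at the handle per 0.01 rad), which springs back when let go
- tray_a (a point): centre of the floor of reducer_a's marker tray, 85 mm from its shaft axis on the side away from the robot, 10 mm above the bench; inside 64 x 64 mm, yellow edges 4 mm thick, 7 mm high. The gearbox wall, 68 mm high, stands 40 mm from this point
- reducer_b: one of three outwardly identical right-angle gear reducers, bolted to the bench, blue housing 90 x 84 x 68 mm on a 10 mm dark foot plate 175 x 90 mm; its input is locked. Origin: on the bench under the vertical output shaft. Its -x axis points towards the robot (within 0.25 rad) and is where the test lever lies; its +x axis points to the yellow-edged tray on the foot plate. z up. The foot plate reaches from x = -50 to x = +125 mm
- handle_b (a point): centre of the top (146 mm above the bench) of the upright black handle of reducer_b's test lever: a cylinder 20 mm in diameter, 44 mm tall above the flat lever (18 mm wide, its top at 102 mm), 95 mm from the output shaft's vertical axis, about which it swings
- lever_b (a joint): angle of reducer_b's test lever on its shaft, rad; grows as the handle swings to the robot's left (+y), 0 is the middle of the free play. Within the free play it moves almost freely (under 1 N at the handle) and stays where left; the extent of the play (0.1 to 0.35 rad in all) differs between the reducers by at least 0.05 rad and is what must be found; it is the same either side of 0
- shaft_b (a joint): wind-up of reducer_b's output shaft, rad, same direction as the lever; 0 within the free play. At the end of the play the lever starts to twist the shaft against a spring of 20 N m/rad (about 2.2 N at the handle per 0.01 rad), which springs back when let go
- tray_b (a point): centre of the floor of reducer_b's marker tray, 85 mm from its shaft axis on the side away from the robot, 10 mm above the bench; inside 64 x 64 mm, yellow edges 4 mm thick, 7 mm high. The gearbox wall, 68 mm high, stands 40 mm from this point
- reducer_c: one of three outwardly identical right-angle gear reducers, bolted to the bench, blue housing 90 x 84 x 68 mm on a 10 mm dark foot plate 175 x 90 mm; its input is locked. Origin: on the bench under the vertical output shaft. Its -x axis points towards the robot (within 0.25 rad) and is where the test lever lies; its +x axis points to the yellow-edged tray on the foot plate. z up. The foot plate reaches from x = -50 to x = +125 mm
- handle_c (a point): centre of the top (146 mm above the bench) of the upright black handle of reducer_c's test lever: a cylinder 20 mm in diameter, 44 mm tall above the flat lever (18 mm wide, its top at 102 mm), 95 mm from the output shaft's vertical axis, about which it swings
- lever_c (a joint): angle of reducer_c's test lever on its shaft, rad; grows as the handle swings to the robot's left (+y), 0 is the middle of the free play. Within the free play it moves almost freely (under 1 N at the handle) and stays where left; the extent of the play (0.1 to 0.35 rad in all) differs between the reducers by at least 0.05 rad and is what must be found; it is the same either side of 0
- shaft_c (a joint): wind-up of reducer_c's output shaft, rad, same direction as the lever; 0 within the free play. At the end of the play the lever starts to twist the shaft against a spring of 20 N m/rad (about 2.2 N at the handle per 0.01 rad), which springs back when let go
- tray_c (a point): centre of the floor of reducer_c's marker tray, 85 mm from its shaft axis on the side away from the robot, 10 mm above the bench; inside 64 x 64 mm, yellow edges 4 mm thick, 7 mm high. The gearbox wall, 68 mm high, stands 40 mm from this point
- marker: loose red plastic marker, 60 g: a foot disc 40 mm in diameter, 8 mm thick, with a round upright post 18 mm in diameter, top at 50 mm. Origin: centre of its underside, z along the post. It stands on the bench to the left or the right of the row of reducers
- oil_tin: green tin 56 mm in diameter, 75 mm tall, loose, at the end of the row opposite the marker; leave it alone
- screwdriver: screwdriver lying on the bench, loose, between the left and middle reducers; leave it alone
- wrench: wrench lying on the bench, loose, between the middle and right reducers; leave it alone

How it is judged:
On the way, in this order (a step that is already met when the one before it is completed fails the run):
1. the left reducer's lever is swung to the left until its shaft pushes back (wind-up over 0.006 rad) (((world y of reducer_a above 0.125 m and value of joint shaft_a above 0.006 rad) or (world y of reducer_b above 0.125 m and value of joint shaft_b above 0.006 rad) or (world y of reducer_c above 0.125 m and value of joint shaft_c above 0.006 rad))), for 0.1 s.
2. the left reducer's lever is swung to the right until its shaft pushes back (wind-up over 0.006 rad) (((world y of reducer_a above 0.125 m and value of joint shaft_a below -0.006 rad) or (world y of reducer_b above 0.125 m and value of joint shaft_b below -0.006 rad) or (world y of reducer_c above 0.125 m and value of joint shaft_c below -0.006 rad))), for 0.1 s.
3. the middle reducer's lever is swung to the left until its shaft pushes back (wind-up over 0.006 rad) (((world y of reducer_a between -0.125 and 0.125 m and value of joint shaft_a above 0.006 rad) or (world y of reducer_b between -0.125 and 0.125 m and value of joint shaft_b above 0.006 rad) or (world y of reducer_c between -0.125 and 0.125 m and value of joint shaft_c above 0.006 rad))), for 0.1 s.
4. the middle reducer's lever is swung to the right until its shaft pushes back (wind-up over 0.006 rad) (((world y of reducer_a between -0.125 and 0.125 m and value of joint shaft_a below -0.006 rad) or (world y of reducer_b between -0.125 and 0.125 m and value of joint shaft_b below -0.006 rad) or (world y of reducer_c between -0.125 and 0.125 m and value of joint shaft_c below -0.006 rad))), for 0.1 s.
5. the right reducer's lever is swung to the left until its shaft pushes back (wind-up over 0.006 rad) (((world y of reducer_a below -0.125 m and value of joint shaft_a above 0.006 rad) or (world y of reducer_b below -0.125 m and value of joint shaft_b above 0.006 rad) or (world y of reducer_c below -0.125 m and value of joint shaft_c above 0.006 rad))), for 0.1 s.
6. the right reducer's lever is swung to the right until its shaft pushes back (wind-up over 0.006 rad) (((world y of reducer_a below -0.125 m and value of joint shaft_a below -0.006 rad) or (world y of reducer_b below -0.125 m and value of joint shaft_b below -0.006 rad) or (world y of reducer_c below -0.125 m and value of joint shaft_c below -0.006 rad))), for 0.1 s.
At the end, for the whole second after the job is handed in: the red marker stands upright (tilt under 0.1 rad), at rest, on the floor of the tray of the reducer whose lever has the most free play: its centre within 19 mm of the tray's centre, its underside within 4 mm of the tray floor (horizontal distance between marker and tray_b below 0.019 m and z of marker in the frame of tray_b between -0.004 and 0.004 m and angle between marker's own z axis and vertical below 0.1 rad and linear speed of marker below 0.02 m/s); the robot touches nothing.
It fails at once if a lever is forced: an output shaft is wound up by more than 0.15 rad (about 30 N at the handle) (value of joint any of shaft_a, shaft_b, shaft_c above 0.15 rad or value of joint any of shaft_a, shaft_b, shaft_c below -0.15 rad).
It fails at once if the tin, the screwdriver or the wrench is moved by more than 30 mm (distance of any of oil_tin, screwdriver, wrench from where it was at the start of the episode above 0.03 m).
It also fails if it takes over 72 s, if anything falls off the work surface, if the arm or the gripper's body presses on something with over 40 N, if the wrist force passes 120 N, or if a joint passes its speed limit or range.

## Working session

There is one attempt and no reset: what is moved stays moved. The work goes in short steps, each a Python script; the robot and the scene stay as the last script left them, time stands still between calls to the robot, and variables do not carry over. Pictures are saved under pics/ and viewed, at most 10 in all, crops included, and the job is handed in when it is done.

```bash
mkdir -p pics; python3 - <<'E'
from rig import bot
import cv2,numpy as np,pickle
d={}
for n in("scene","side"):
    d[n]=bot.get_image(n); cv2.imwrite(f"pics/{n}0.png",d[n]["pixels"][:,:,::-1])
    print(n,d[n]["K"].tolist(),np.round(-d[n]["R"].T@d[n]["t"],3),np.round(d[n]["R"],3).tolist())
pickle.dump(d,open("d0.pkl","wb"))
s=bot.sense();print(s["t"],s["force"],s["gripper_width"],s["tcp_rot"])
E
```

```text
scene [[412.19307562428327, 0.0, 321.73445990695546], [0.0, 412.19307562428327, 204.04012147273116], [0.0, 0.0, 1.0]] [1.191 0.314 1.093] [[-0.432, 0.902, -0.009], [0.73, 0.344, -0.591], [-0.53, -0.262, -0.807]]
side [[368.17443369774674, 0.0, 311.5990364853458], [0.0, 368.17443369774674, 202.5544888442074], [0.0, 0.0, 1.0]] [0.379 0.735 0.674] [[-0.973, -0.231, -0.0], [-0.136, 0.574, -0.807], [0.187, -0.786, -0.59]]
0.1 [-0.2493224   0.10705051 -0.55567035] 0.08529968541292414 [[ 1.94449752e-05  9.99999007e-01 -1.40922027e-03]
 [ 9.99999980e-01 -1.91639451e-05  1.99435598e-04]
 [ 1.99408393e-04 -1.40922412e-03 -9.99998987e-01]]
```

View pics/scene0.png

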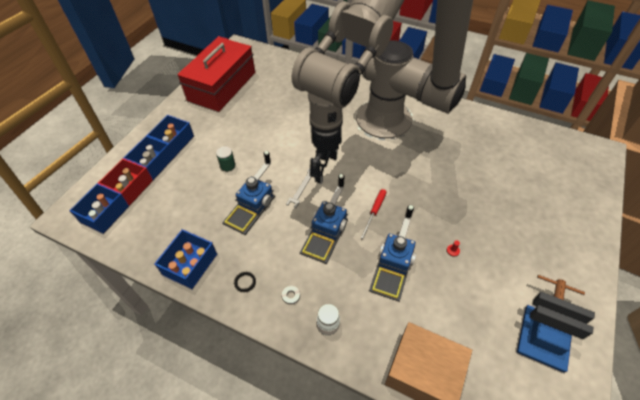

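View pics/side0.png

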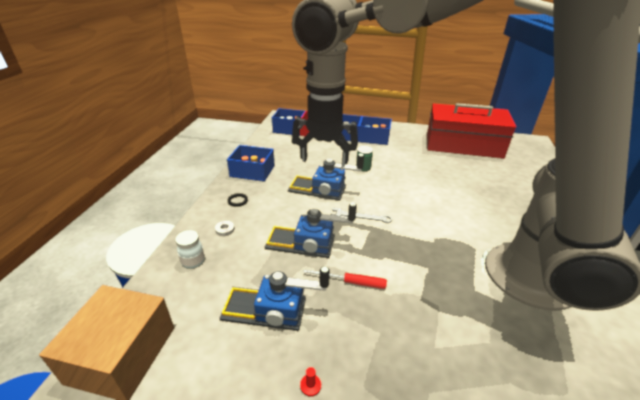

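Scene view: trays are at about (388,283), (319,246) and (242,217), handles at (410,211), (341,180) and (267,156), left to right. The marker is at (455,248) on the left and the tin at (226,158) on the right.

```bash
cat > h.py <<'E'
import cv2,numpy as np
def ray(c,uv,z):
    o=-c["R"].T@c["t"]; d=c["R"].T@np.linalg.inv(c["K"])@np.array([uv[0],uv[1],1.])
    return o+d*(z-o[2])/d[2]
def blobs(c,m,amin,box=None):
    m=m.astype(np.uint8)
    if box is not None:
        q=np.zeros_like(m);x0,y0,x1,y1=box;q[y0:y1,x0:x1]=m[y0:y1,x0:x1];m=q
    cs,_=cv2.findContours(m,cv2.RETR_EXTERNAL,cv2.CHAIN_APPROX_NONE)
    return [k for k in cs if cv2.contourArea(k)>=amin]
def hsv(c): return cv2.cvtColor(c["pixels"],cv2.COLOR_RGB2HSV).astype(int)
def cen(k):
    M=cv2.moments(k); return np.array([M["m10"],M["m01"]])/M["m00"]
def rect(c,k,z):
    P=np.array([ray(c,p[0],z)[:2] for p in k],np.float32)
    return cv2.minAreaRect(P*1000)
E
python3 - <<'E'
from h import *;import pickle
d=pickle.load(open("d0.pkl","rb"))
for n,ty,hb,mb in(("scene",(220,200,420,300),[(403,203,416,219),(334,172,348,190),(261,150,273,166)],(440,235,470,260)),
            ("side",(215,170,320,330),[(316,264,332,288),(345,202,358,222),(340,160,350,170)],(295,360,330,398))):
    c=d[n];H=hsv(c);v=c["pixels"].max(2)
    print(n)
    for k in blobs(c,(H[...,0]>18)&(H[...,0]<32)&(H[...,1]>140)&(H[...,2]>90),40,ty):
        print(" tray",cen(k).round(1),rect(c,k,.016))
    for b in hb:
        for k in blobs(c,v<55,20,b):
            x,y,w,h=cv2.boundingRect(k); print(" handle",cen(k).round(1),(x,y,w,h),ray(c,cen(k),.124).round(4),cv2.contourArea(k))
    for k in blobs(c,((H[...,0]<6)|(H[...,0]>174))&(H[...,1]>150)&(H[...,2]>80),20,mb):
        print(" marker",cen(k).round(1),ray(c,cen(k),.02).round(4),cv2.boundingRect(k),rect(c,k,.004))
E
```

```text
scene
 tray [387.9 282.1] ((650.947021484375, 253.21218872070312), (75.22909545898438, 71.45436096191406), 4.690138339996338)
 tray [318.1 245.9] ((628.79150390625, 21.854459762573242), (75.43248748779297, 73.18243408203125), 1.8761546611785889)
 tray [240.3 217.9] ((641.29931640625, -245.30332946777344), (72.19564056396484, 74.66034698486328), 86.48040771484375)
 handle [408.4 213.2] (406, 210, 6, 7) [0.4781 0.2383 0.124 ] 23.5
 handle [341.  182.1] (339, 178, 5, 9) [0.4552 0.0172 0.124 ] 27.5
 handle [267.1 158.5] (265, 155, 5, 8) [ 0.4668 -0.2346  0.124 ] 20.0
 marker [453.4 248.9] [0.4685 0.3926 0.02  ] (447, 241, 13, 15) ((454.6697998046875, 390.959716796875), (51.085697174072266, 36.220191955566406), 19.8980770111084)
side
 tray [237.6 304.9] ((649.8624877929688, 257.2025146484375), (73.20655059814453, 76.72203063964844), 4.731373310089111)
 tray [279.9 239.8] ((627.6396484375, 27.555618286132812), (71.5363540649414, 76.69171142578125), 3.1346185207366943)
 tray [300.  185.7] ((639.2191162109375, -238.952392578125), (75.94331359863281, 72.24539947509766), 86.9160385131836)
 handle [324.  279.6] (321, 273, 7, 14) [0.4703 0.247  0.124 ] 69.5
 handle [351.6 213.6] (350, 208, 4, 12) [0.4481 0.0248 0.124 ] 26.5
 marker [310.3 382.8] [0.4613 0.4005 0.02  ] (300, 367, 21, 29) ((466.0325622558594, 390.8446350097656), (37.87176513671875, 50.25191116333008), 38.6292724609375)
```

```bash
cat > lev.py <<'E'
from rig import bot
import numpy as np
def ori(yaw): # tool y (closing line) along the tangent
    c,s=np.cos(yaw),np.sin(yaw)
    return np.array([[c,s,0],[s,-c,0],[0,0,-1.]])
def test(tray,yaw,up=0.21):
    d=np.array([np.cos(yaw),np.sin(yaw)]);t=np.array([-d[1],d[0],0])
    h=np.array([*(np.array(tray)-.180*d),up])
    bot.move_to(h,ori(yaw))
    h[2]=.129
    if bot.move_l(h,.1,f_stop=8): print("hit on descent",bot.sense()["eef_pos"]); return
    out=[]
    for sg in(1,-1):
        p0=bot.sense()["eef_pos"]; f0=bot.sense()["force"]@t
        hit=bot.move_l(h+sg*.048*t,.035,f_stop=5)
        bot.sleep(.3)
        s=bot.sense();f=(s["force"]@t)-f0;x=(s["eef_pos"]-h)@t
        out.append(x-f*0+0); print("dir",sg,"hit",hit,"x mm",round(x*1e3,2),"F",round(f,2),"t",round(s["t"],1),"w",round(s["gripper_width"],4))
        out[-1]=x+f*.095**2/20
        bot.move_l(s["eef_pos"]-sg*.012*t,.06)
    print("span mm",(out[0]-out[1])*1e3)
    h2=bot.sense()["eef_pos"];h2[2]=up;bot.move_l(h2,.15)
E
python3 - <<'E'
from lev import *
bot.move_gripper(.045)
test((.6505,.255),np.radians(4.7))
E
```

```text
dir 1 hit False x mm 47.92 F 0.43 t 5.1 w 0.045
dir -1 hit False x mm -47.98 F 0.92 t 8.3 w 0.045
span mm 95.67082777274693
```

The fingers felt nothing, so I'll check where the handle is relative to them.

```bash
python3 - <<'E'
from lev import *;import cv2,pickle
s=bot.sense();print(s["eef_pos"].round(4),s["tcp_rot"].round(3).tolist())
yaw=np.radians(4.7);h=np.array([.6505-.18*np.cos(yaw),.255-.18*np.sin(yaw),.129]);
d={n:bot.get_image(n) for n in("scene","side","wrist")}
pickle.dump(d,open("d1.pkl","wb"))
a=d["side"]["pixels"][200:400,200:450];b=d["scene"]["pixels"][150:350,300:550]
im=np.hstack([cv2.resize(x,(400,320),interpolation=cv2.INTER_CUBIC) for x in(a,b)])
cv2.imwrite("pics/l1.png",im[:,:,::-1]);cv2.imwrite("pics/w1.png",d["wrist"]["pixels"][:,:,::-1])
E
```

```text
[0.4735 0.2047 0.2093] [[0.997, 0.082, -0.001], [0.082, -0.997, -0.0], [-0.001, 0.0, -1.0]]
```

View pics/l1.png

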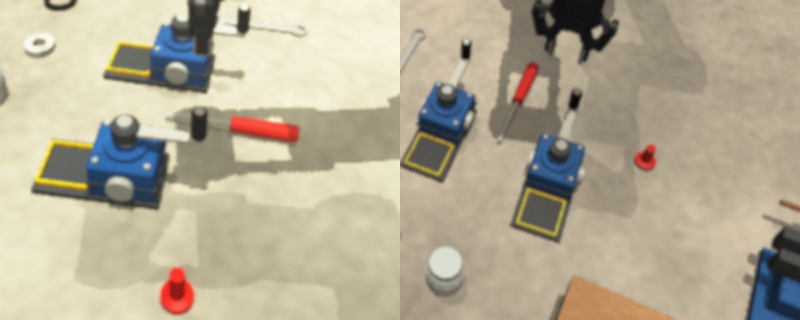

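View pics/w1.png

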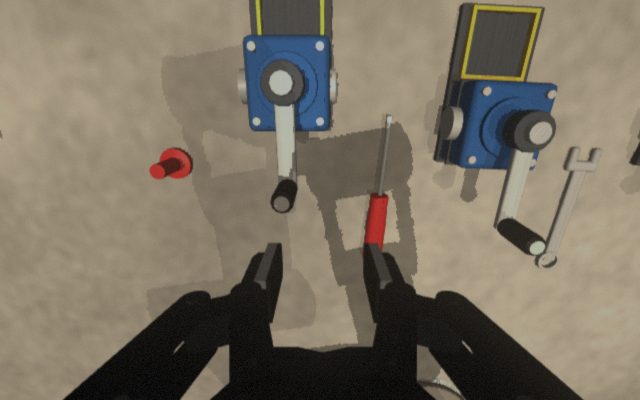

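The wrist view shows the handle top at (282,202), clear of the jaws; I'll compute it.

```bash
python3 - <<'E'
from h import *;import pickle
d=pickle.load(open("d1.pkl","rb"));c=d["wrist"]
print("cam",(-c["R"].T@c["t"]).round(3),c["K"][0,0].round(1),c["R"].round(3).tolist())
for uv in((282,202),(281,83),(538,247),(540,130)): print(uv,ray(c,uv,.146).round(4),ray(c,uv,.115).round(4))
print("tip-left/right",c["K"]@(c["R"]@np.array([.4735,.2047,.2093])+c["t"]))
p=c["R"]@np.array([.4735,.2047,.2093])+c["t"];q=c["K"]@p;print(q[:2]/q[2])
for n,uv in(("scene",None),("side",None)):
    c=d[n];H=hsv(c)
    for nm,X in(("h0 top",(.471,.2402,.146)),("mk",(.463,.393,.05))):
        q=c["K"]@(c["R"]@np.array(X)+c["t"]);print(n,nm,(q[:2]/q[2]).round(1))
    v=c["pixels"].max(2)
    for k in blobs(c,v<55,15,(403,200,420,219) if n=="scene" else (310,262,334,290)): print(" handle",cen(k).round(1),ray(c,cen(k),.124).round(4),cv2.boundingRect(k))
# tray in wrist
c=d["wrist"];H=hsv(c)
for k in blobs(c,(H[...,0]>18)&(H[...,0]<32)&(H[...,1]>140)&(H[...,2]>90),40): print("tray",cen(k).round(1),rect(c,k,.016))
E
```

```text
cam [0.556 0.212 0.371] 287.8 [[0.082, -0.997, -0.001], [-0.943, -0.078, 0.323], [-0.322, -0.026, -0.946]]
(282, 202) [0.472  0.2391 0.146 ] [0.4604 0.2428 0.115 ]
(281, 83) [0.5641 0.2431 0.146 ] [0.5653 0.2474 0.115 ]
(538, 247) [0.4484 0.0132 0.146 ] [ 0.4336 -0.0141  0.115 ]
(540, 130) [0.5468 0.0442 0.146 ] [0.5456 0.0211 0.115 ]
tip-left/right [58.22477522 42.89965487  0.18000366]
[323.46438892 238.3265645 ]
scene h0 top [411.1 207.1]
scene mk [456.5 242.3]
 handle [408.6 213.1] [0.4776 0.2386 0.124 ] (406, 209, 7, 9)
side h0 top [324.5 269.2]
side mk [310.3 369.7]
 handle [323.8 279.5] [0.4705 0.247  0.124 ] (320, 272, 8, 15)
tray [499.3  42.3] ((628.6275634765625, 22.59462547302246), (72.50991821289062, 73.07127380371094), 2.1473207473754883)
tray [321.5  16.4] ((638.7942504882812, 220.11277770996094), (30.870052337646484, 3.273026466369629), 4.7160491943359375)
tray [258.5  16.4] ((633.2655029296875, 287.61529541015625), (30.877485275268555, 4.657649993896484), 4.576430320739746)
```

```bash
python3 - <<'E'
from lev import *;import cv2
yaw=np.radians(4.7)
bot.move_to([.472,.239,.21],ori(yaw));print(bot.sense()["eef_pos"])
print(bot.move_l([.472,.239,.127],.1,f_stop=8))
s=bot.sense();print(s["eef_pos"],s["force"],s["t"],s["gripper_width"])
a=bot.get_image("side")["pixels"][200:350,230:430];b=bot.get_image("wrist")["pixels"]
im=np.hstack([cv2.resize(x,(400,300),interpolation=cv2.INTER_CUBIC) for x in(a,b)])
cv2.imwrite("pics/l2.png",im[:,:,::-1])
E
```

```text
[0.47150802 0.23976633 0.20909631]
False
[0.47247057 0.23903099 0.12760752] [0.04108491 0.40002906 0.06526205] 10.7083 0.04492361326220462
```

View pics/l2.png

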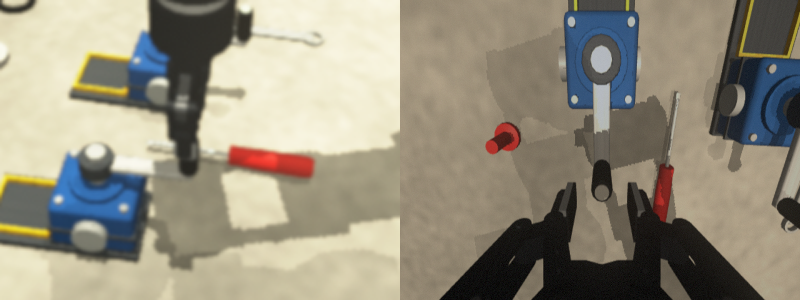

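The handle now sits between the jaws, with the tips down at lever level. I'll sweep left in small logged steps.

```bash
python3 - <<'E'
from lev import *
from h import *
yaw=np.radians(4.7);t=np.array([-np.sin(yaw),np.cos(yaw),0])
h=bot.sense()["eef_pos"]
for i in range(1,12):
    hit=bot.move_l(h+.003*i*t,.05,f_stop=4)
    s=bot.sense();print(i*3,hit,((s["eef_pos"]-h)@t*1e3).round(2),s["force"].round(2),s["gripper_force"],round(s["t"],2))
    if hit: break
c=bot.get_image("wrist");np.save("w3.npy",c["pixels"])
cv2.imwrite("pics/l3.png",c["pixels"][100:400,160:560,::-1])
E
```

```text
3 False 3.28 [0.11 0.24 0.55] 0.0 11.06
6 False 6.2 [-0.93 -0.54  0.72] 0.0 11.31
9 False 9.19 [-0.22 -0.69 -0.09] 0.0 11.56
12 False 12.16 [1.2  0.19 0.58] 0.0 11.81
15 False 15.15 [-0.03 -0.68  0.12] 0.0 12.06
18 False 18.18 [ 0.56  0.88 -0.18] 0.0 12.31
21 False 21.15 [ 1.03 -0.07 -0.06] 0.0 12.56
24 False 24.17 [0.27 0.4  0.34] 0.0 12.81
27 False 27.15 [-0.2  -0.85  0.42] 0.0 13.06
30 False 30.19 [ 0.2  -0.68 -0.51] 0.0 13.31
33 False 33.18 [-0.18 -0.76 -0.59] 0.0 13.56
```

View pics/l3.png

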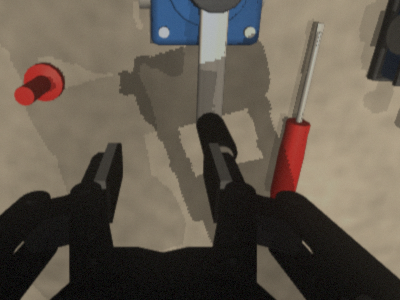

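The right finger hides the handle top, so the fingers are passing over it. The tips seem higher than stated, so I'll measure their height from the first side image.

```bash
python3 - <<'E'
from h import *;import pickle
d=pickle.load(open("d0.pkl","rb"))
c=d["side"];o=-c["R"].T@c["t"]
for uv in((303,159),(348,163)):
    r=c["R"].T@np.linalg.inv(c["K"])@np.array([*uv,1.]);print(uv,(o+r*(0-o[1])/r[1]).round(4))
c=d["scene"]
for X in((.525+.043,0,.2),(.525-.043,0,.2),(.525+.043,0,.23),(.525-.043,0,.23)):
    for n in d:
        q=d[n]["K"]@(d[n]["R"]@np.array(X)+d[n]["t"]);print(n,X,(q[:2]/q[2]).round(1))
E
```

```text
(303, 159) [0.5746 0.     0.2453]
(348, 163) [0.468  0.     0.2487]
scene (0.5680000000000001, 0, 0.2) [319.4 191.3]
side (0.5680000000000001, 0, 0.2) [305.9 175.7]
scene (0.48200000000000004, 0, 0.2) [332.5 169.8]
side (0.48200000000000004, 0, 0.2) [341.  180.2]
scene (0.5680000000000001, 0, 0.23) [319.2 184.4]
side (0.5680000000000001, 0, 0.23) [305.8 165. ]
scene (0.48200000000000004, 0, 0.23) [332.6 162.8]
side (0.48200000000000004, 0, 0.23) [341.6 169.3]
```

The tips sit at z≈0.247 with the TCP at 0.212, about 35–39 mm farther back than described. I'll correct the heights by that amount and retest.

```bash
sed -i 's/h\[2\]=.129/h[2]=.086/; s/up=0.21/up=0.15/' lev.py; python3 - <<'E'
from lev import *
yaw=np.radians(4.7)
p=bot.sense()["eef_pos"];p[2]=.15;bot.move_l(p,.1)
test((.472+.18*np.cos(yaw),.239+.18*np.sin(yaw)),yaw)
E
```

```text
dir 1 hit True x mm 24.85 F -4.8 t 16.1 w 0.0448
dir -1 hit True x mm -23.89 F 6.0 t 17.9 w 0.0451
span mm 43.86562709479883
```

```bash
python3 - <<'E'
from lev import *
test((.6285,.0225),np.radians(2.3))
E
python3 - <<'E'
from lev import *
test((.640,-.2425),np.radians(-3.3))
s=bot.sense();print(s["eef_pos"],s["t"])
E
```

```text
dir 1 hit True x mm 21.19 F -4.32 t 21.5 w 0.0455
dir -1 hit True x mm -20.07 F 5.17 t 23.1 w 0.045
span mm 36.977341789523834
dir 1 hit True x mm 26.15 F -4.59 t 26.9 w 0.0453
dir -1 hit True x mm -33.22 F 4.01 t 28.9 w 0.0451
span mm 55.48833731559079
[ 0.45841087 -0.25301206  0.14940775] 29.8
```

The free play is largest on the right reducer (spans 43.9, 37.0 and 55.5 mm). I'll measure its tray and the marker with the wrist camera.

```bash
python3 - <<'E'
from lev import *
from h import *
bot.move_to([.56,-.24,.25],ori(np.radians(-3.3)))
c=bot.get_image("wrist");H=hsv(c);cv2.imwrite("pics/wt.png",c["pixels"][:,:,::-1])
for k in blobs(c,(H[...,0]>18)&(H[...,0]<32)&(H[...,1]>140)&(H[...,2]>90),100): print("tray",cen(k).round(1),rect(c,k,.0165))
bot.move_to([.44,.393,.16],ori(0.))
c=bot.get_image("wrist");H=hsv(c);cv2.imwrite("pics/wm.png",c["pixels"][:,:,::-1])
for k in blobs(c,((H[...,0]<6)|(H[...,0]>174))&(H[...,1]>140)&(H[...,2]>60),100): print("mk",cen(k).round(1),cv2.boundingRect(k),rect(c,k,.008),ray(c,cen(k),.02))
print(bot.sense()["t"])
E
```

```text
tray [122.6 120. ] ((628.2587890625, 23.167953491210938), (72.64932250976562, 72.93183898925781), 1.7331775426864624)
tray [324.3  97.7] ((640.8974609375, -245.3995361328125), (71.88092803955078, 71.00708770751953), 86.70446014404297)
mk [550.  224.6] (532, 191, 39, 68) ((379.93536376953125, 121.98272705078125), (87.81232452392578, 32.99264144897461), 1.038567304611206) [0.38690208 0.13214684 0.02      ]
mk [320.9 157.6] (303, 140, 36, 36) ((462.2183837890625, 394.8243103027344), (38.46821594238281, 38.56300735473633), 45.40135955810547) [0.46479379 0.39481692 0.02      ]
32.8417
```

View pics/wm.png

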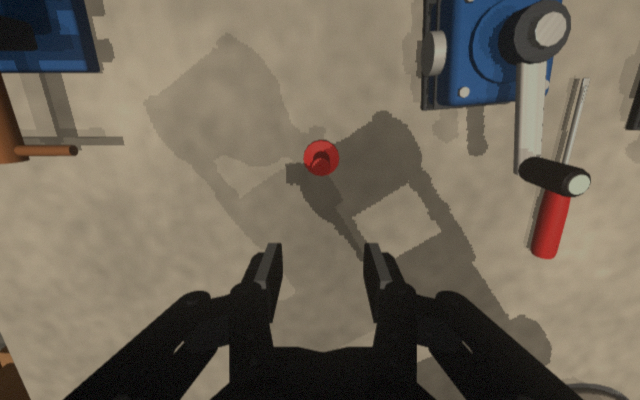

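The wrist view shows the marker upright at (321,158), with its disc centre at (0.462, 0.395); the disc measures 38.5 mm, which fits.

```bash
python3 - <<'E'
from lev import *
from h import *
R=ori(0.)
bot.move_to([.462,.395,.08],R)
print(bot.move_l([.462,.395,-.004],.08,f_stop=8),bot.sense()["eef_pos"])
bot.move_gripper(.0,effort=30)
s=bot.sense();print(s["gripper_width"],s["gripper_force"],s["eef_pos"])
bot.move_l([.462,.395,.05],.1);bot.sleep(.2)
s=bot.sense();print(s["gripper_width"],s["gripper_force"],s["force"],s["t"])
a=bot.get_image("side")["pixels"][220:400,220:460];b=bot.get_image("wrist")["pixels"]
im=np.hstack([cv2.resize(x,(400,300),interpolation=cv2.INTER_CUBIC) for x in(a,b)])
cv2.imwrite("pics/g.png",im[:,:,::-1])
E
```

```text
False [ 0.46239462  0.39527685 -0.00340903]
0.016455748154365304 29.265650510787964 [ 0.46230062  0.39519597 -0.00342076]
0.016383906709440392 29.23100709915161 [-0.46021876  0.2956249  -0.49144727] 35.7167
```

View pics/g.png

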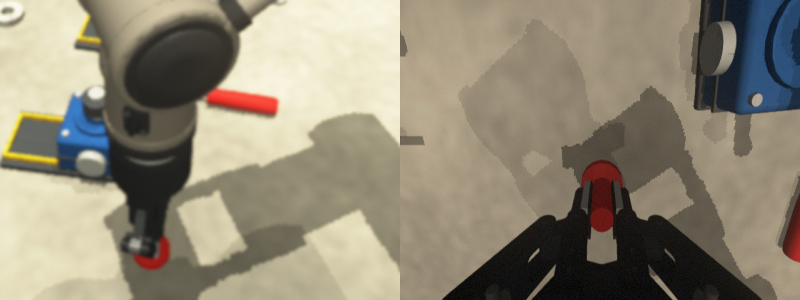

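The marker is held upright: red disc below the pads at (602,175) in the right half. Now I'll place it.

```bash
python3 - <<'E'
from lev import *
from h import *
R=ori(np.radians(-3.3));x,y=.6405,-.2445
bot.move_l([.462,.395,.2],.15)
bot.move_to([x,y,.2],R)
bot.move_l([x,y,.04],.12)
print(bot.move_l([x,y,.004],.025,f_stop=4))
s=bot.sense();print(s["eef_pos"],s["force"],s["gripper_width"],s["t"])
bot.move_gripper(.045);bot.sleep(.3)
bot.move_l([x,y,.15],.08)
bot.move_to([.56,-.24,.25],R)
c=bot.get_image("wrist");H=hsv(c);cv2.imwrite("pics/end.png",c["pixels"][:300,120:520,::-1])
for k in blobs(c,((H[...,0]<6)|(H[...,0]>174))&(H[...,1]>140)&(H[...,2]>60),60): print("mk",cen(k).round(1),rect(c,k,.018))
for k in blobs(c,(H[...,0]>18)&(H[...,0]<32)&(H[...,1]>140)&(H[...,2]>90),100): print("tray",cen(k).round(1),rect(c,k,.0165))
print(bot.sense()["t"])
E
```

```text
True
[ 0.64038281 -0.24442997  0.00658724] [-0.80889408  0.77355563  6.08587749] 0.016535499995570004 42.025
mk [620.4 396.6] ((80.58455657958984, -774.0844116210938), (76.55233764648438, 15.60328197479248), 86.75462341308594)
mk [555.5 330.1] ((238.5350341796875, -623.832763671875), (33.65821838378906, 66.61368560791016), 0.5407472252845764)
mk [ 97.5 266.8] ((409.9638366699219, 124.12259674072266), (78.86631774902344, 33.46348571777344), 0.38240525126457214)
mk [322.4 101.3] ((639.6709594726562, -243.76483154296875), (37.952274322509766, 38.33382034301758), 86.67349243164062)
mk [610.   72.2] ((658.3816528320312, -605.3245849609375), (66.99198150634766, 36.85431671142578), 23.862903594970703)
tray [634.5 228.4] ((431.1734313964844, -701.4793090820312), (26.202415466308594, 15.681619644165039), 16.05373191833496)
tray [123.6 121.7] ((628.2872314453125, 23.341537475585938), (72.96635437011719, 73.25591278076172), 1.8321805000305176)
tray [323.6  99.3] ((640.6417846679688, -245.39111328125), (71.81857299804688, 71.81806182861328), 86.6706771850586)
45.2917
```

View pics/end.png

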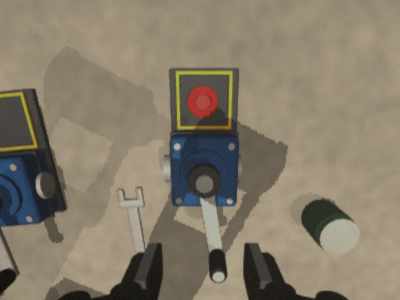

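The marker stands upright in the right tray at (203,101) in the crop, about 2 mm from the tray centre. The tin and the wrench look undisturbed.

```bash
python3 -c "
from rig import bot
print(bot.finish_job())"
```

```text
the job is handed in; nothing more can be done
None
```

I tested all three levers in order (free play about 0.20, 0.13 and 0.32 rad, left to right), stood the red marker upright in the right reducer's tray about 2 mm off centre, and handed the job in; the hand-in returned no verdict.

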